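Scrape the offcuts off the work stand into the catch tray

TASK

Clear the three wooden offcuts off the raised work stand: take the scraper block from its dock, push the offcuts along the deck with it, not with the gripper itself, so that all three drop into the steel catch tray at the other end, then put the scraper back upright inside its dock. Leave the file, the screwdriver and the sanding block round the stand where they lie.

Things in the scene. Friction and masses are not known exactly. Their poses are not given: they have to be found in the camera images.
- board_deck (a point): Centre of the top of the work stand's plywood deck (fixed, 86 mm above the bench). y runs along it: 340 mm long, open at both ends; x across: fences 14 mm high along both sides, inner faces at x = +-92 mm. Bearers below, 220 mm across x and 662 mm long, carry tray, deck and dock in one row: the tray at one end of the deck, the dock at the other; which end is which changes.
- tray_floor (a point): Centre of the inner floor (37 mm below the deck top) of the open steel catch tray, fixed 1 mm from one end of the deck, axes parallel to the deck's. Inside 200 mm along x, 150 mm along y. The end walls (towards and away from the deck) stand 31 mm over the floor, 6 mm below the deck top; the side walls 64.5 mm over the floor.
- dock_top (a point): Centre of the flat top of the shallow wooden dock (80 mm above the bench, 6 mm below the deck top), fixed 1 mm from the other end of the deck, axes parallel to the deck's. Inside 196 mm along x and 148 mm along y, with a rim 10 mm high and 6 mm thick all round.
- scraper_grip (a point): Grip point of the scraper block, standing in the dock at the start: pale wood body 160 mm long (x), 36 mm thick (y), 34 mm high, a steel strip on both faces; on top a dark wood grip rail 100 mm long (x), 22 mm thick (y), up to 76 mm above the underside. The point is in the rail's middle, 55 mm above the underside; z up. 0.15 to 0.28 kg; stands stably by itself.
- flat_offcut_center (a point): Plain wooden offcut, 42 x 85 x 18 mm (x, y, z), about 35 g, lying loose on the deck. Its origin is its centre, half-way up; x across it, y along it, z up.
- square_offcut_center (a point): Plain wooden offcut, 50 x 60 x 22 mm (x, y, z), about 35 g, lying loose on the deck. Its origin is its centre, half-way up; x across it, y along it, z up.
- stick_offcut_center (a point): Plain wooden offcut, 28 x 70 x 28 mm (x, y, z), about 30 g, lying loose on the deck. Its origin is its centre, half-way up; x across it, y along it, z up.
- file_center (a point): File with a plastic handle, 28 x 325 x 26 mm, lying on the bench in front of the work stand; a bystander. Origin at its centre.
- screwdriver_center (a point): Screwdriver, 25 x 195 x 24 mm, lying on the bench behind the work stand; a bystander. Origin at its centre.
- sanding_block_center (a point): Cork sanding block, 61 x 105 x 31 mm, lying on the bench to the right in front; a bystander. Origin at its centre.

How it is judged:
By the outcome, as a careful person would: the job done as asked, in the order asked, and still so for the second after the job is handed in, with the robot touching nothing.
It also fails if it takes over 51 s, if anything falls off the work surface, if the arm or the gripper's body presses on something with over 40 N, if the wrist force passes 120 N, or if a joint passes its speed limit or range.

ROBOT

A 7-joint arm with a two-finger parallel gripper is mounted at the origin on a cart in front of the work surface, level with it; the furniture and walls round the work are solid. World frame = base frame: x ahead of the robot, y to its left, z up, the work surface at z = 0. Lengths are in mm, angles in rad, forces in N, time in s.
With the tool pointing down it reaches from about 425 to 1025 mm from the base axis. Payload 3.6 kg.
Tool frame: the origin (TCP) lies on the centre line of the jaws, within the pads' length; the fingertips stand ahead of it and the grasp point (between the pads) is the TCP (r.nose_length is the z of the fingertips in the tool frame, in mm); z points along the fingers, y is the line along which they close (so a half turn about z gives the same grasp; the last joint's range is limited). The gripper opens to 85 mm and grips with 20 to 120 N. Pads are 22 mm wide; open, the fingers measure 114 mm over their backs; the gripper's body (76 mm by 85 mm) begins 54 mm behind the grasp point. The pads swing forward as they close: fully open they stand 13 mm farther back than shut.
Start: joints at [1.214, 0.591, 0.048, 1.609, -0.033, 0.943, -0.034], TCP at [188.346, -700.111, 250.302] pointing down, gripper open.
Joint ranges: [-2.69, 2.69], [-0.47, 2.24], [-1.27, 1.36], [0.19, 2.51], [-1.53, 4.68], [0.08, 2.07], [-3.09, 3.09]. Speed limits (rad/s): [2.57, 2.57, 3.14, 3.14, 3.14, 3.14, 3.14].

INTERFACE

Orientations are given as a unit quaternion [w, x, y, z].
In Python, from station import r, eyes gives the robot as it stands.
- The arm moves only by the tool arm_command, never from a script. Its arguments are lists of equal length, an entry for each row: "travel": the shift along the tool's x, y, z in cm, a list of three; "twist": the turn, a rotation vector about the tool's x, y, z in rad, a list of three; "fingers": the gripper's target within -1 to 1 (fully open at 1, half-way at 0, shut at -1). A call has 1 to 5 rows; each row shifts and turns the commanded pose from where the row before left it, along the tool's axes as they then stand; what a row does not reach is not made up. A row lasts 1/8 s, in which the tool goes at most 62.5 mm and 10.7 degrees, less where a joint would pass 70% of its speed; a pose out of reach is approached as far as the arm can. A call with a gripper value outside its range is refused whole. The fingers move at their own pace and stop on an object; the grip force is fixed at half the most. Time passes only in rows, so rows that do not move let the fingers close. It gives the time, the measured TCP pose, the force, the opening and the grip force at its end, in the units of the state.
- r.read_state(): the state, without advancing time (a new reading comes with each control period).
- eyes.capture(name): name is "side" or "top"; returns a dict with "color" (400x640x3 uint8, red, green, blue), "range_z" (400x640 float32, mm along the optical axis (not along the pixel's ray), 0 where there is no reading), "intrinsics" (3x3 intrinsics, pixels), "T" (4x4, takes a point from camera to world coordinates). Camera axes: x right, y up, looking along -z (the intrinsics and any distortion apply to the point x, -y, -z); pixel columns grow to the right and rows downward; lengths in mm; the calibration is good to about 2 mm. A picture is of the moment at which its call begins.
- r.close_job(): hands the job in; it is judged then, once.
The state is a dict: "time": time; "joint_positions": joint angles; "dq": joint speeds; "joint_torque": joint torques, N m; "position": TCP position; "orientation": TCP orientation; "force": force on the tool from outside, world axes, zero at the start; "moment": the same for the moment, N m; "grip_width": opening from 0.0 (shut) to 1.0 (fully open); "grasp_force": force on a finger pad.
Only numpy, scipy, OpenCV 4.12 (cv2) and the standard library are available. Lean on these libraries where they do the work, as an engineer would, in place of code of your own. Each camera call takes 0.05 s, during which the arm holds its last target. There are 200 camera calls.

## Working session

There is one attempt and no reset: what is moved stays moved. The work goes in short steps, Python scripts to look and compute and a tool call to move; the robot and the scene stay as the last step left them, time stands still between calls to the robot, and variables do not carry over. Pictures are saved under pics/ and viewed, at most 10 in all, crops included, and the job is handed in when it is done.

Besides the shell and the picture viewer there is one more tool, called after "Emit:" by a JSON object that holds its "fn" and its "kwargs". arm_command: Moves the arm, as the interface text tells. Its arguments: {"type":"object","properties":{"travel":{"type":"array","items":{"type":"array","items":{"type":"number"}}},"twist":{"type":"array","items":{"type":"array","items":{"type":"number"}}},"fingers":{"type":"array","items":{"type":"number"}}},"required":["travel","twist","fingers"]}

```bash
mkdir -p pics; ls
python3 - <<'E'
from station import r,eyes
import cv2,numpy as np
s=r.read_state();print(s['time'],s['position'],s['orientation'],r.nose_length)
for n in('top','side'):
    c=eyes.capture(n);np.savez(f'{n}0.npz',**c);cv2.imwrite(f'pics/{n}0.png',c['color'][...,::-1]);print(n,c['intrinsics'].round(1).tolist(),c['T'].round(3).tolist(),[k for k in c])
E
```

```text
pics
0.0 [ 188.15303987 -699.33640629  249.13377658] [-1.11108024e-03  9.91372216e-01  1.31071937e-01 -2.03688673e-04] 19.0
top [[476.8, 0.0, 318.7], [0.0, 476.8, 202.8], [0.0, 0.0, 1.0]] [[-0.029, 0.99, -0.136, 361.823], [-1.0, -0.027, 0.016, -4.614], [0.012, 0.136, 0.991, 1410.734], [0.0, 0.0, 0.0, 1.0]] ['color', 'range_z', 'intrinsics', 'T']
side [[389.3, 0.0, 317.3], [0.0, 389.3, 195.4], [0.0, 0.0, 1.0]] [[-0.949, 0.193, -0.25, 202.248], [-0.316, -0.594, 0.74, 874.507], [-0.005, 0.781, 0.625, 847.263], [0.0, 0.0, 0.0, 1.0]] ['color', 'range_z', 'intrinsics', 'T']
```

View pics/top0.png

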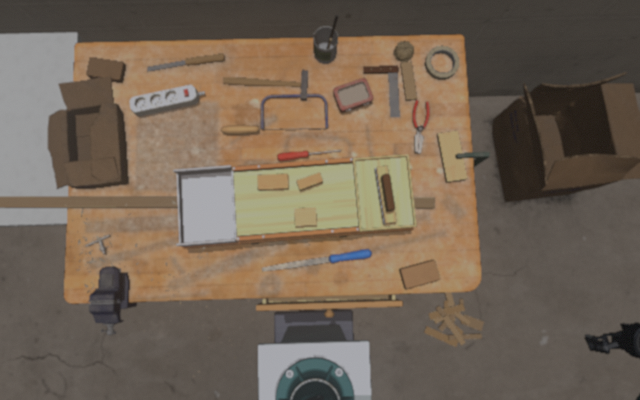

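View pics/side0.png

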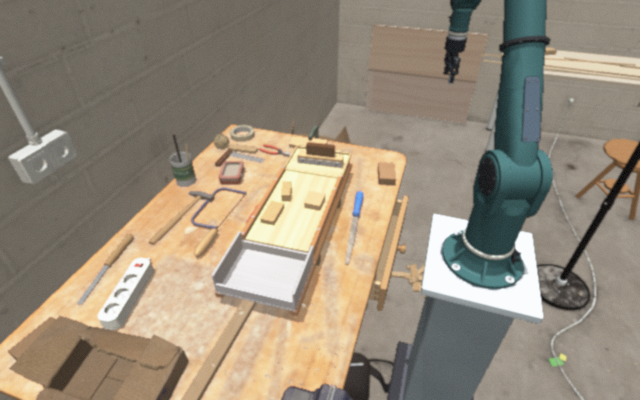

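The top view shows the tray at left (+y, about px (207,205)), the deck in the middle, and the dock at right with the scraper (rail about (387,192)). Offcuts are at about (273,182), (310,181) and (305,217). The side view confirms this layout.

```bash
cat > h.py <<'E'
import numpy as np,cv2
def pts(c):
    K,T,d=c['intrinsics'],c['T'],c['range_z']
    v,u=np.mgrid[:400,:640]
    p=np.stack([(u-K[0,2])/K[0,0]*d,-(v-K[1,2])/K[1,1]*d,-d],-1)
    P=p@T[:3,:3].T+T[:3,3]; P[d==0]=np.nan
    return P
def plane(c,uv,z):
    K,T=c['intrinsics'],c['T'];uv=np.atleast_2d(uv).astype(float)
    d=np.c_[(uv[:,0]-K[0,2])/K[0,0],-(uv[:,1]-K[1,2])/K[1,1],-np.ones(len(uv))]@T[:3,:3].T
    return T[:3,3]+d*((z-T[2,3])/d[:,2])[:,None]
def blobs(c,lo,hi,box,amin=20):
    P=pts(c);z=P[...,2]
    m=((z>lo)&(z<hi)&(P[...,0]>box[0])&(P[...,0]<box[1])&(P[...,1]>box[2])&(P[...,1]<box[3])).astype(np.uint8)
    n,l,st,_=cv2.connectedComponentsWithStats(m,connectivity=4);o=[]
    for i in range(1,n):
        if st[i,4]<amin: continue
        k=l==i;zz=np.median(z[k]);v,u=np.nonzero(k)
        w=plane(c,np.c_[u,v],zz)[:,:2].astype(np.float32)
        o.append((st[i,4],u.mean().round(),v.mean().round(),zz.round(1),P[k].mean(0).round(1),cv2.minAreaRect(w)))
    return o
E
python3 - <<'E'
from h import *
c=np.load('top0.npz');P=pts(c)
b=(300,700,-400,500)
print('offcuts+fence');[print(o) for o in blobs(c,95,130,b)]
print('rail');[print(o) for o in blobs(c,140,175,b)]
print('body');[print(o) for o in blobs(c,105,125,b)]
print('stand');[print(o) for o in blobs(c,66,130,b,200)]
for u in range(170,425,8): print(u,P[205,u].round(0),end=';')
print()
for v in range(155,245,3): print(v,P[v,340].round(0),end=';')
im=c['color'][145:260,165:425,::-1];cv2.imwrite('pics/crop0.png',cv2.resize(im,None,fx=3,fy=3,interpolation=2))
E
```

```text
offcuts+fence
(np.int32(741), np.float64(269.0), np.float64(165.0), np.float64(100.8), array([652.2, 110.8, 102.6]), ((650.9768676757812, 127.60031127929688), (17.167583465576172, 501.45086669921875), 2.2489967346191406))
(np.int32(444), np.float64(384.0), np.float64(196.0), np.float64(113.0), array([ 554.2, -204.8,  111.6]), ((559.3582153320312, -208.64068603515625), (160.36575317382812, 37.13954544067383), 6.279075622558594))
(np.int32(279), np.float64(309.0), np.float64(181.0), np.float64(113.6), array([ 6.015e+02, -4.000e-01,  1.130e+02]), ((601.4990234375, -0.5164642333984375), (30.99204444885254, 70.23967742919922), 18.959074020385742))
(np.int32(473), np.float64(272.0), np.float64(181.0), np.float64(104.1), array([604.7, 102.2, 104. ]), ((604.3001708984375, 102.33060455322266), (44.13380432128906, 84.48088836669922), 1.1378779411315918))
(np.int32(401), np.float64(305.0), np.float64(216.0), np.float64(108.5), array([504.1,  13.6, 108.4]), ((503.9820251464844, 13.725326538085938), (50.63776779174805, 59.735225677490234), 1.9961810111999512))
(np.int32(726), np.float64(277.0), n
[... 2476 characters left out ...]
.];402 [ 531. -260.   84.];410 [ 531. -283.   79.];418 [ 537. -319.   23.];
155 [699. -96.   0.];158 [666. -89. 102.];161 [657. -88. 105.];164 [653. -89.  84.];167 [644. -89.  87.];170 [634. -88.  92.];173 [626. -88.  90.];176 [619. -88.  83.];179 [610. -88.  84.];182 [601. -87.  87.];185 [592. -87.  89.];188 [583. -87.  88.];191 [575. -87.  85.];194 [566. -86.  87.];197 [559. -86.  82.];200 [nan nan nan];203 [541. -86.  84.];206 [532. -85.  85.];209 [524. -85.  88.];212 [nan nan nan];215 [506. -84.  91.];218 [499. -84.  84.];221 [490. -84.  88.];224 [482. -83.  84.];227 [474. -83.  85.];230 [464. -82. 100.];233 [459. -85.  48.];236 [452. -86.  27.];239 [445. -87.   5.];242 [436. -87.   1.];
```

View pics/crop0.png

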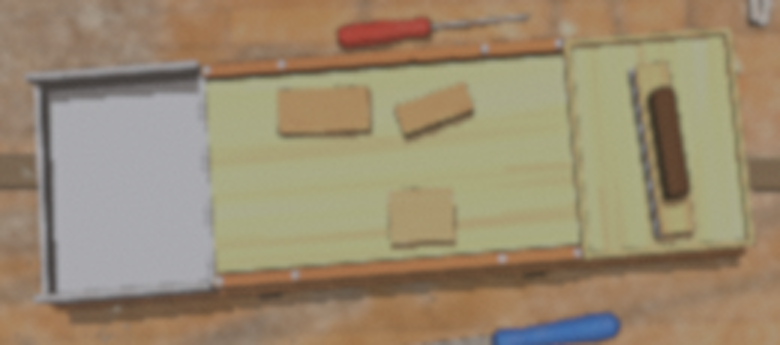

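The crop shows the stand's axis turned about 3°, and the scraper about 6°. Next I refine the lateral centre from the fence edges and the ends by colour.

Run:
```python
from h import *
c=np.load('top0.npz');im=c['color'];hsv=cv2.cvtColor(im,cv2.COLOR_RGB2HSV).astype(int)
print([tuple(x) for x in hsv[155:170,340]]);print([tuple(x) for x in hsv[222:242,340]])
# deck mask : pale yellow
m=((hsv[...,0]>=20)&(hsv[...,0]<=35)&(hsv[...,2]>140)).astype(np.uint8)
F=[];N=[]
for u in range(245,350,3):
    v=np.nonzero(m[150:250,u])[0]+150
    F.append(plane(c,[u,v.min()-.5],86)[0]);N.append(plane(c,[u,v.max()+.5],100)[0])
for A in(F,N):
    A=np.array(A);k=np.polyfit(A[:,1],A[:,0],1)
    for _ in range(3):
        e=abs(np.polyval(k,A[:,1])-A[:,0]);A=A[e<3];k=np.polyfit(A[:,1],A[:,0],1)
    print(len(A),'slope deg',np.degrees(np.arctan(k[0])),'x at y=0,43.5',np.polyval(k,[0,43.5]))
for v in (195,203,210): 
    print(v,[tuple(x) for x in hsv[v,230:242]],[tuple(x) for x in hsv[v,350:364]])
```

```text
[(np.int64(15), np.int64(109), np.int64(169)), (np.int64(15), np.int64(104), np.int64(167)), (np.int64(15), np.int64(103), np.int64(164)), (np.int64(14), np.int64(119), np.int64(165)), (np.int64(14), np.int64(133), np.int64(167)), (np.int64(14), np.int64(139), np.int64(167)), (np.int64(13), np.int64(137), np.int64(154)), (np.int64(13), np.int64(130), np.int64(120)), (np.int64(19), np.int64(74), np.int64(104)), (np.int64(29), np.int64(50), np.int64(138)), (np.int64(29), np.int64(51), np.int64(164)), (np.int64(29), np.int64(55), np.int64(171)), (np.int64(30), np.int64(59), np.int64(170)), (np.int64(30), np.int64(59), np.int64(169)), (np.int64(30), np.int64(56), np.int64(170))]
[(np.int64(30), np.int64(59), np.int64(170)), (np.int64(30), np.int64(62), np.int64(170)), (np.int64(30), np.int64(65), np.int64(170)), (np.int64(31), np.int64(65), np.int64(170)), (np.int64(30), np.int64(61), np.int64(163)), (np.int64(24), np.int64(74), np.int64(151)), (np.int64(16), np.int64(111), np.int64(152)), (np.int64(14), np.int64(132), np.int64(164)), (np.int64(13), np.int64(134), np.int64(169)), (np.int
[... 3469 characters left out ...]
t64(65), np.int64(169)), (np.int64(29), np.int64(65), np.int64(169))] [(np.int64(31), np.int64(62), np.int64(170)), (np.int64(31), np.int64(62), np.int64(170)), (np.int64(31), np.int64(60), np.int64(171)), (np.int64(30), np.int64(60), np.int64(169)), (np.int64(31), np.int64(61), np.int64(171)), (np.int64(30), np.int64(59), np.int64(170)), (np.int64(30), np.int64(54), np.int64(160)), (np.int64(26), np.int64(62), np.int64(143)), (np.int64(25), np.int64(74), np.int64(151)), (np.int64(24), np.int64(77), np.int64(162)), (np.int64(27), np.int64(68), np.int64(166)), (np.int64(30), np.int64(59), np.int64(169)), (np.int64(30), np.int64(59), np.int64(170)), (np.int64(30), np.int64(63), np.int64(169))]
```

Emit:
{"fn": "arm_command", "kwargs": {"travel": [[4.0, -3.1, 0], [4.0, -3.1, 0], [4.0, -3.1, 0], [4.0, -3.1, 0], [4.0, -3.1, 0]], "twist": [[0, 0, 0], [0, 0, 0], [0, 0, 0], [0, 0, 0], [0, 0, 0]], "fingers": [1, 1, 1, 1, 1]}}

```text
time: 0.72
position: [341.9, -496.8, 249.9]
orientation: [-0.0, 0.991, 0.131, -0.0]
force: [0.7, -0.1, 0.4]
grip_width: 1.0
grasp_force: 0.0
```

Emit:
{"fn": "arm_command", "kwargs": {"travel": [[4.0, -3.1, 0], [4.0, -3.1, 0], [4.0, -3.1, 0], [4.0, -3.1, 0], [4.0, -3.1, 0]], "twist": [[0, 0, 0], [0, 0, 0], [0, 0, 0], [0, 0, 0], [0, 0, 0]], "fingers": [1, 1, 1, 1, 1]}}

```text
time: 1.35
position: [494.6, -295.3, 250.0]
orientation: [-0.0, 0.991, 0.131, -0.0]
force: [0.4, -0.6, -0.7]
grip_width: 1.004
grasp_force: 0.0
```

Emit:
{"fn": "arm_command", "kwargs": {"travel": [[4.0, -3.1, 0], [0, 0, 0], [0, 0, 0]], "twist": [[0, 0, 0], [0, 0, 0.155], [0, 0, 0]], "fingers": [1, 1, 1]}}

```text
time: 1.72
position: [524.6, -255.8, 249.9]
orientation: [-0.0, 0.998, 0.055, -0.001]
force: [0.0, -0.5, -0.1]
grip_width: 1.003
grasp_force: 0.0
```

Emit:
{"fn": "arm_command", "kwargs": {"travel": [[3.95, -4.2, 0], [0, 0, 4], [0, 0, 4], [0, 0, 2], [0, 0, 1.4]], "twist": [[0, 0, 0], [0, 0, 0], [0, 0, 0], [0, 0, 0], [0, 0, 0]], "fingers": [1, 1, 1, 1, 1]}}

```text
time: 2.35
position: [558.3, -211.6, 135.0]
orientation: [-0.0, 0.999, 0.054, -0.001]
force: [0.1, -0.2, 0.8]
grip_width: 0.997
grasp_force: 0.0
```

Emit:
{"fn": "arm_command", "kwargs": {"travel": [[0, 0, 0], [0, 0, 0], [0, 0, 0], [0, 0, 0], [0, 0, 0]], "twist": [[0, 0, 0], [0, 0, 0], [0, 0, 0], [0, 0, 0], [0, 0, 0]], "fingers": [1, -1, -1, -1, -1]}}

```text
time: 2.98
position: [559.7, -210.8, 136.8]
orientation: [0.0, 0.999, 0.054, 0.0]
force: [-0.2, -0.2, 2.4]
grip_width: 0.251
grasp_force: 64.2
```

Emit:
{"fn": "arm_command", "kwargs": {"travel": [[0, 0, 0], [0, 0, 0], [0, 0, 0], [0, 0, 0]], "twist": [[0, 0, 0], [0, 0, 0], [0, 0, 0], [0, 0, 0]], "fingers": [-1, -1, -1, -1]}}

```text
time: 3.48
position: [559.7, -210.8, 136.7]
orientation: [0.0, 0.999, 0.054, 0.0]
force: [-0.6, -1.0, 5.0]
grip_width: 0.252
grasp_force: 64.6
```

Emit:
{"fn": "arm_command", "kwargs": {"travel": [[0, 0, -0.5], [0, 0, -1.0], [0, 0, -1.5], [0, 0, 0], [0, 0, 0]], "twist": [[0, 0, 0], [0, 0, 0], [0, 0, 0], [0, 0, 0.057], [0, 0, 0]], "fingers": [-1, -1, -1, -1, -1]}}

```text
time: 4.1
position: [559.6, -210.5, 167.2]
orientation: [0.0, 1.0, 0.026, 0.0]
force: [-0.5, 0.2, -2.6]
grip_width: 0.252
grasp_force: 63.4
```

Run:
```python
from h import *
from station import r,eyes
s=r.read_state();print(s['time'],s['position'].round(1),s['orientation'].round(4),s['force'])
c=eyes.capture('top');np.savez('top1.npz',**c)
d=eyes.capture('side');cv2.imwrite('pics/side1.png',cv2.resize(d['color'][110:230,250:410,::-1],None,fx=4,fy=4,interpolation=2))
```

```text
4.1 [ 559.6 -210.5  167.2] [2.000e-04 9.997e-01 2.570e-02 4.000e-04] [-0.47753876  0.15714351 -2.59478924]
```

View pics/side1.png

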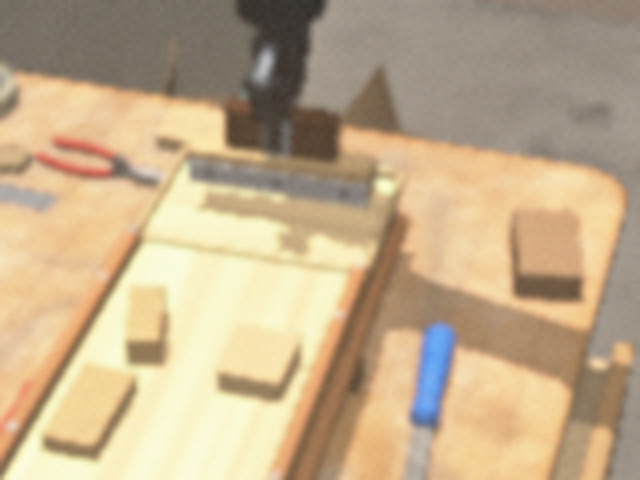

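The side crop shows the scraper held level above the dock (steel face about (280,180)), with all offcuts still in place. Next I move it over the deck and lower it.

Emit:
{"fn": "arm_command", "kwargs": {"travel": [[0.97, -3, 0], [0, -5, 0], [0, -4.3, 0], [0, 0, 1.2], [0, 0, 1.0]], "twist": [[0, 0, 0], [0, 0, 0], [0, 0, 0], [0, 0, 0], [0, 0, 0]], "fingers": [-1, -1, -1, -1, -1]}}

```text
time: 4.82
position: [562.8, -87.4, 143.8]
orientation: [0.0, 1.0, 0.026, -0.0]
force: [1.1, 0.3, -2.0]
grip_width: 0.25
grasp_force: 63.4
```

Emit:
{"fn": "arm_command", "kwargs": {"travel": [[0, 0, 0]], "twist": [[0, 0, 0]], "fingers": [-1]}}

```text
time: 4.95
position: [562.5, -88.8, 143.6]
orientation: [0.0, 1.0, 0.024, -0.001]
force: [-0.1, 0.3, -3.6]
grip_width: 0.249
grasp_force: 63.4
```

Run:
```python
from h import *
from station import r,eyes
s=r.read_state();print(s['time'],s['position'].round(1),s['orientation'].round(4),s['force'])
c=eyes.capture('top');np.savez('top2.npz',**c);d=eyes.capture('side')
a=cv2.resize(c['color'][145:260,165:425,::-1],(780,345),interpolation=2)
b=cv2.resize(d['color'][130:310,210:410,::-1],(280,252),interpolation=2)
cv2.imwrite('pics/t2.png',np.vstack([a,cv2.copyMakeBorder(b,0,0,0,500,0)]))
```

```text
4.95 [562.5 -88.8 143.6] [ 4.000e-04  9.997e-01  2.440e-02 -6.000e-04] [-0.06861619  0.2593867  -3.59725743]
```

View pics/t2.png

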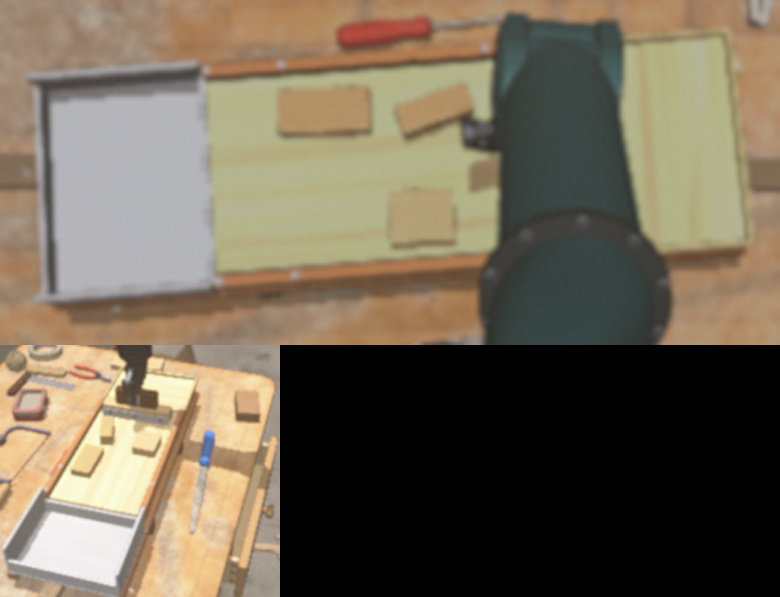

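The scraper is between the fences, low over the deck (side inset about (140,410)), with the offcuts ahead of it. Now I push.

Emit:
{"fn": "arm_command", "kwargs": {"travel": [[0, -1, -0.05], [0, -2, 0], [0, -2, 0], [0, -2, 0], [0, -2, 0]], "twist": [[0, 0, 0], [0, 0, 0], [0, 0, 0], [0, 0, 0], [0, 0, 0]], "fingers": [-1, -1, -1, -1, -1]}}

```text
time: 5.68
position: [558.0, 5.1, 144.9]
orientation: [-0.0, 1.0, 0.026, 0.0]
force: [-0.2, -0.7, -2.8]
grip_width: 0.249
grasp_force: 63.4
```

Emit:
{"fn": "arm_command", "kwargs": {"travel": [[0, -2, 0], [0, -2, 0], [0, -2, 0], [0, -2, 0], [0, -2, 0]], "twist": [[0, 0, 0], [0, 0, 0], [0, 0, 0], [0, 0, 0], [0, 0, 0]], "fingers": [-1, -1, -1, -1, -1]}}

```text
time: 6.3
position: [552.9, 104.4, 144.9]
orientation: [-0.0, 1.0, 0.026, -0.0]
force: [1.0, 0.0, -2.3]
grip_width: 0.249
grasp_force: 63.5
```

```bash
cat > st.py <<'E'
from h import *
from station import r,eyes
import sys
s=r.read_state();print(s['time'],s['position'].round(1),s['orientation'].round(4),s['force'].round(1))
x,y=s['position'][:2]-[556.3,42.5];print('local',x*.9987+y*.0515,-x*.0515+y*.9987)
c=eyes.capture('top');d=eyes.capture('side');np.savez('last.npz',**c)
a=cv2.resize(c['color'][145:260,165:425,::-1],(520,230),interpolation=2)
b=cv2.resize(d['color'][130:310,210:370,::-1],(480,540),interpolation=2)[:,:]
b=cv2.resize(b,(320,360))
o=np.zeros((600,520,3),np.uint8);o[:230]=a;o[235:595,:320]=b
cv2.imwrite(f'pics/{sys.argv[1]}.png',o)
E
python3 st.py p3
```

```text
6.3 [552.9 104.4 144.9] [-1.000e-04  9.997e-01  2.590e-02 -0.000e+00] [ 1.   0.  -2.3]
local -0.23242276043196064 62.0072194038307
```

View pics/p3.png

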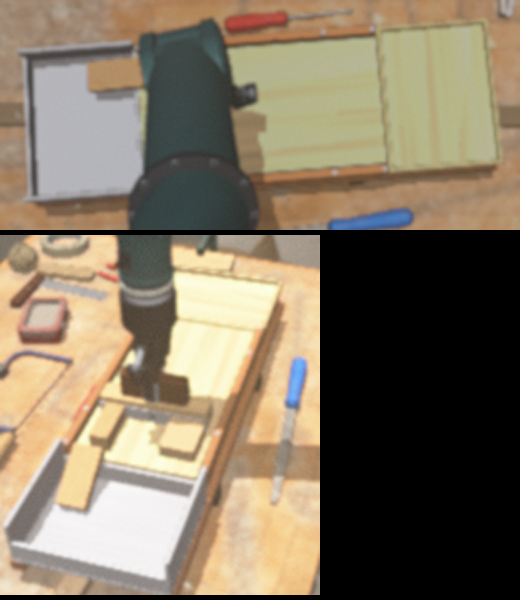

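The flat offcut overhangs the tray (side view about (82,478)), and the stick and square are ahead of the scraper. I keep pushing.

Emit:
{"fn": "arm_command", "kwargs": {"travel": [[0, -2, 0], [0, -2, 0], [0, -2, 0], [0, -2, 0], [0, -2, 0]], "twist": [[0, 0, 0], [0, 0, 0], [0, 0, 0], [0, 0, 0], [0, 0, 0]], "fingers": [-1, -1, -1, -1, -1]}}

```text
time: 7.02
position: [547.3, 197.5, 144.7]
orientation: [0.005, 1.0, 0.023, -0.002]
force: [-0.2, -26.9, 6.7]
grip_width: 0.249
grasp_force: 68.5
```

Emit:
{"fn": "arm_command", "kwargs": {"travel": [[0, -1.5, 0], [0, 0, 0], [0, 0, 0]], "twist": [[0, 0, 0], [0, 0, 0], [0, 0, 0]], "fingers": [-1, -1, -1]}}

```text
time: 7.4
position: [546.4, 199.5, 143.9]
orientation: [0.011, 1.0, 0.017, -0.004]
force: [-0.1, -25.2, 4.4]
grip_width: 0.249
grasp_force: 74.2
```

```bash
python3 st.py p4
```

```text
7.4 [546.4 199.5 143.9] [ 0.0109  0.9998  0.0167 -0.0043] [ -0.1 -25.2   4.4]
local -1.787100306904378 157.31748709953018
```

View pics/p4.png

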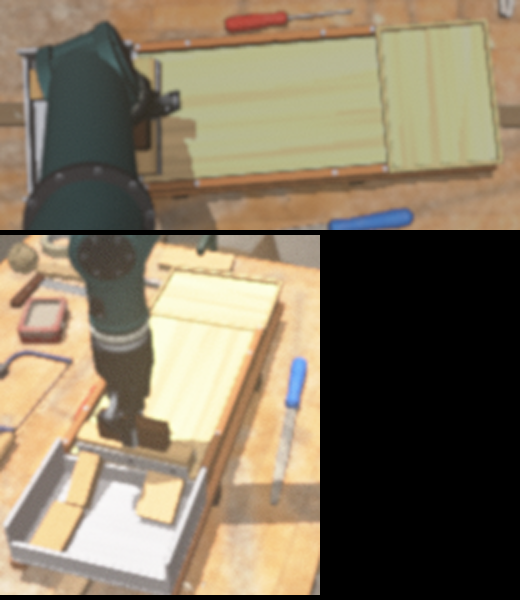

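The stick (side about (83,478)) is wedged end-to-end between the scraper and the flat, which lies against the far wall (58,525). That explains the 25 N. I'll back off and look.

Emit:
{"fn": "arm_command", "kwargs": {"travel": [[0, 2, 0], [0, 3, 0], [0, 3, 0], [0, 3, 0], [0, 0, 0]], "twist": [[0, 0, 0], [0, 0, 0], [0, 0, 0], [0, 0, 0], [0, 0, 0]], "fingers": [-1, -1, -1, -1, -1]}}

```text
time: 8.12
position: [553.2, 105.5, 144.8]
orientation: [0.0, 1.0, 0.023, 0.0]
force: [-0.3, 1.8, -4.2]
grip_width: 0.25
grasp_force: 63.5
```

Run:
```python
from h import *
from station import r,eyes
s=r.read_state();print(s['time'],s['position'].round(1),s['orientation'].round(4),s['force'].round(1))
c=eyes.capture('top');d=eyes.capture('side');np.savez('lt.npz',**c);np.savez('ls.npz',**d)
a=cv2.resize(c['color'][150:255,165:265,::-1],(400,420),interpolation=2)
b=cv2.resize(d['color'][210:315,205:305,::-1],(400,420),interpolation=2)
cv2.imwrite('pics/p5.png',np.hstack([a,b]))
for n,k in(('top',c),('side',d)):
  print(n)
  for o in blobs(k,54,130,(440,660,215,365),30): print(o)
```

```text
8.125 [553.2 105.5 144.8] [4.000e-04 9.997e-01 2.340e-02 0.000e+00] [-0.3  1.8 -4.2]
top
(np.int32(1079), np.float64(205.0), np.float64(180.0), np.float64(76.0), array([616.2, 292.3,  81.9]), ((617.2684326171875, 294.869384765625), (158.856201171875, 87.15911865234375), 89.74436950683594))
(np.int32(371), np.float64(223.0), np.float64(223.0), np.float64(87.5), array([492.6, 243. ,  86. ]), ((491.9841613769531, 241.76605224609375), (53.14724349975586, 55.484169006347656), 0.0693320482969284))
(np.int32(68), np.float64(181.0), np.float64(233.0), np.float64(72.6), array([469.6, 363. ,  71.8]), ((473.1428527832031, 363.28155517578125), (61.5909538269043, 8.376358985900879), 0.5724377632141113))
(np.int32(103), np.float64(212.0), np.float64(241.0), np.float64(112.6), array([443.1, 267.3, 106.4]), ((441.970458984375, 280.2388000488281), (13.272943496704102, 118.96240997314453), 3.5918996334075928))
side
(np.int32(1485), np.float64(240.0), np.float64(261.0), np.float64(74.9), array([615.6, 286.6,  79.5]), ((624.7542724609375, 280.80340576171875), (170.17727661132812, 136.08877563476562), 76.92253875732422))
(np.int32(479), np.float64(290.0), np.float64(261.0), np.float64(81.4), array([489.4, 248.9,  81.3]), ((490.8191223144531, 247.88633728027344), (56.7850341796875, 84.00665283203125), 8.035637855529785))
(np.int32(43), np.float64(307.0), np.float64(257.0), np.float64(112.4), array([442.2, 247.2, 111.5]), ((439.70037841796875, 253.29708862304688), (9.325584411621094, 72.55758666992188), 2.919208526611328))
```

View pics/p5.png

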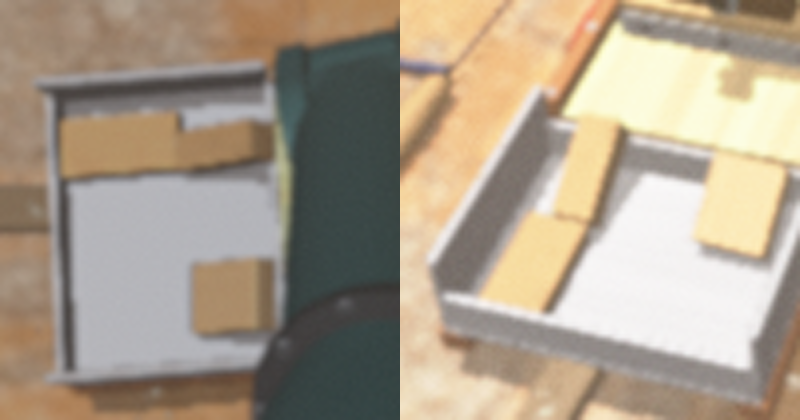

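The stick leans tilted, its back end on the tray's end wall and its nose against the flat. The square leans on the wall too. I measure both in stand coordinates to plan a sideways wedge push with the scraper.

Run:
```python
from h import *
for f in('lt','ls'):
    c=np.load(f+'.npz');P=pts(c);hsv=cv2.cvtColor(c['color'],cv2.COLOR_RGB2HSV)
    X=P[...,0]-556.3;Y=P[...,1]-42.5;lx=X*.9987+Y*.0515;ly=-X*.0515+Y*.9987
    for nm,a,b in(('stick/flat',5,90),('square',-95,-15)):
        m=(hsv[...,1]>75)&(lx>a)&(lx<b)&(ly>160)&(ly<330)&(P[...,2]>45)&(P[...,2]<125)
        print(f,nm)
        for s in range(160,330,10):
            k=m&(ly>=s)&(ly<s+10)
            if k.sum()>4: print(s,k.sum(),'lx',np.percentile(lx[k],[4,96]).round(0),'z',np.percentile(P[k][:,2],[10,50,90]).round(0))
```

```text
lt stick/flat
170 38 lx [40. 61.] z [ 90.  96. 103.]
180 32 lx [40. 62.] z [ 98. 106. 109.]
190 33 lx [40. 63.] z [ 94. 100. 103.]
200 35 lx [40. 62.] z [92. 95. 98.]
210 30 lx [40. 64.] z [81. 90. 93.]
220 29 lx [40. 63.] z [81. 83. 87.]
230 34 lx [40. 76.] z [69. 78. 82.]
240 46 lx [43. 82.] z [64. 68. 75.]
250 51 lx [43. 79.] z [64. 67. 71.]
260 50 lx [43. 80.] z [63. 67. 70.]
270 49 lx [43. 82.] z [63. 68. 70.]
280 52 lx [44. 80.] z [63. 67. 70.]
290 48 lx [44. 80.] z [64. 67. 69.]
300 52 lx [43. 81.] z [64. 68. 71.]
310 54 lx [44. 82.] z [63. 67. 70.]
320 16 lx [44. 82.] z [62. 67. 69.]
lt square
170 27 lx [-74. -35.] z [85. 89. 93.]
180 68 lx [-77. -35.] z [ 92.  97. 102.]
190 50 lx [-76. -34.] z [90. 94. 97.]
200 53 lx [-77. -33.] z [84. 88. 92.]
210 53 lx [-76. -32.] z [78. 82. 86.]
220 53 lx [-75. -33.] z [72. 75. 79.]
230 10 lx [-73. -43.] z [68. 72. 75.]
ls stick/flat
170 5 lx [38. 83.] z [65. 88. 98.]
180 45 lx [38. 63.] z [ 90. 103. 106.]
190 45 lx [39. 64.] z [ 94.  99. 103.]
200 50 lx [38. 64.] z [87. 92. 97.]
210 50 lx [38. 62.] z [81. 88. 90.]
220 47 lx [38. 63.] z [72. 81. 85.]
230 57 lx [39. 63.] z [66. 75. 79.]
240 54 lx [41. 81.] z [64. 66. 71.]
250 47 lx [42. 81.] z [64. 66. 68.]
260 55 lx [42. 80.] z [64. 66. 68.]
270 51 lx [42. 81.] z [65. 67. 68.]
280 57 lx [41. 80.] z [64. 66. 68.]
290 58 lx [41. 81.] z [64. 66. 68.]
300 54 lx [42. 81.] z [64. 66. 68.]
310 5 lx [48. 73.] z [68. 68. 69.]
ls square
160 18 lx [-74. -32.] z [79. 82. 85.]
180 20 lx [-80. -36.] z [94. 97. 99.]
190 13 lx [-80. -31.] z [82. 91. 95.]
200 9 lx [-79. -76.] z [79. 85. 89.]
210 10 lx [-79. -75.] z [76. 79. 81.]
220 11 lx [-78. -75.] z [65. 72. 77.]
230 21 lx [-76. -41.] z [66. 67. 70.]
```

Emit:
{"fn": "arm_command", "kwargs": {"travel": [[0, 0, 0], [0, 0, 0], [0, 0, 0], [1.8, -2.1, 0], [1.8, -2.1, 0]], "twist": [[0, 0, -0.176], [0, 0, -0.176], [0, 0, -0.176], [0, 0, 0], [0, 0, 0]], "fingers": [-1, -1, -1, -1, -1]}}

```text
time: 8.85
position: [560.2, 164.4, 144.9]
orientation: [-0.0, 0.958, 0.286, 0.0]
force: [3.3, -18.1, 5.5]
grip_width: 0.25
grasp_force: 76.1
```

Emit:
{"fn": "arm_command", "kwargs": {"travel": [[0, 0, 0], [0, 0, 0]], "twist": [[0, 0, 0], [0, 0, 0]], "fingers": [-1, -1]}}

```text
time: 9.1
position: [560.5, 162.4, 144.9]
orientation: [0.001, 0.958, 0.285, 0.0]
force: [0.7, -3.9, -0.4]
grip_width: 0.25
grasp_force: 64.0
```

```bash
python3 st.py p6;python3 -c "
from station import r;print(r.read_state()['joint_positions'].round(2))"
```

```text
9.1 [560.5 162.4 144.9] [8.000e-04 9.584e-01 2.853e-01 0.000e+00] [ 0.7 -3.9 -0.4]
local 10.384081354840536 119.4792853525394
[-0.3   0.56 -0.08  2.01  0.08  0.58 -1.43]
```

View pics/p6.png

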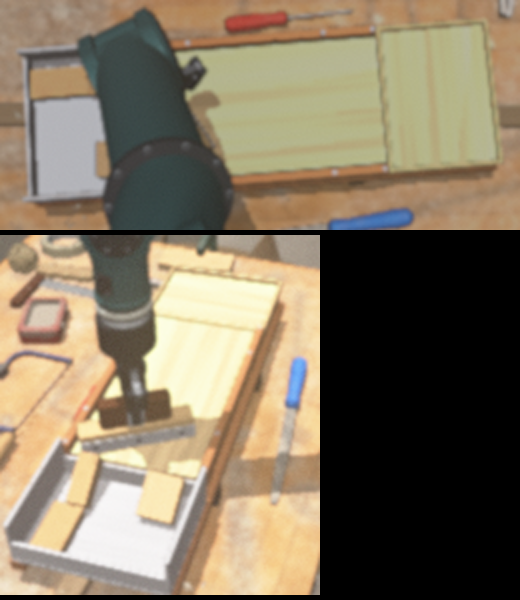

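The scraper is yawed 30° with its leading corner touching the stick's back end (side about (85,450)). I sweep it towards −x.

Emit:
{"fn": "arm_command", "kwargs": {"travel": [[-0.75, -0.75, 0], [-0.75, -0.75, 0], [-0.75, -0.75, 0], [-0.75, -0.75, 0], [0, 0, 0]], "twist": [[0, 0, 0], [0, 0, 0], [0, 0, 0], [0, 0, 0], [0, 0, 0]], "fingers": [-1, -1, -1, -1, -1]}}

```text
time: 9.82
position: [532.7, 163.8, 149.1]
orientation: [0.005, 0.96, 0.281, 0.012]
force: [16.6, -19.2, 5.6]
grip_width: 0.249
grasp_force: 67.4
```

```bash
cat > tr.py <<'E'
from h import *
from station import r,eyes
s=r.read_state();x,y=s['position'][:2]-[556.3,42.5];print(s['time'],s['position'].round(1),'local',round(x*.9987+y*.0515,1),round(-x*.0515+y*.9987,1),s['force'].round(1),'width',s['grip_width'])
c=eyes.capture('side');P=pts(c);hsv=cv2.cvtColor(c['color'],cv2.COLOR_RGB2HSV)
np.savez('ls.npz',**c)
X=P[...,0]-556.3;Y=P[...,1]-42.5;lx=X*.9987+Y*.0515;ly=-X*.0515+Y*.9987;z=P[...,2]
# height grid in tray: rows s, cols lx, max of wood pixels
print('     '+' '.join(f'{a:4d}' for a in range(-100,100,10)))
for t in range(160,330,10):
    o=[]
    for a in range(-100,100,10):
        k=(lx>=a)&(lx<a+10)&(ly>=t)&(ly<t+10)&(z>45)&(z<135)&(hsv[...,1]>75)
        o.append(f'{np.median(z[k]):4.0f}' if k.sum()>2 else '   .')
    print(t,' ',' '.join(o))
E
python3 tr.py
```

```text
9.825 [532.7 163.8 149.1] local -17.3 122.4 [ 16.6 -19.2   5.6] width 0.2489028001625391
     -100  -90  -80  -70  -60  -50  -40  -30  -20  -10    0   10   20   30   40   50   60   70   80   90
160      .    .   85   85   85   83    .    .    .    .    .    .  122  124  124    .    .    .    .   90
170      .    .    .    .    .    .    .    .    .    .    .    .    .    .  123    .    .    .    .    .
180      .    .   97    .   97    .  100    .    .    .    .  101  111  111    .    .    .    .    .    .
190      .    .   90    .    .    .    .    .    .    .    .  100  107  106  106    .    .    .    .    .
200      .    .   84    .    .    .    .    .    .    .    .    .   98  100   99    .    .    .    .    .
210      .    .   78    .    .    .    .    .    .    .    .    .   92   93   90    .    .    .    .    .
220      .    .   73    .    .    .    .    .    .    .    .    .   83   85   84    .    .    .    .    .
230      .    .   68   67   67   67    .    .    .    .    .    .   75   78   77   70    .    .    .    .
240      .    .    .    .    .    .    .    .    .    .   
[... 195 characters left out ...]
   .    .    .    .    .    .   66   67   67   67   67    .    .
270      .    .    .    .    .    .    .    .    .    .    .    .    .   65   66   66   67   66    .    .
280      .    .    .    .    .    .    .    .    .    .    .    .    .   65   67   66   66   66    .    .
290      .    .    .    .    .    .    .    .    .    .    .    .    .   63   66   67   67   66    .    .
300      .    .    .    .    .    .    .    .    .    .    .    .    .   66   67   65   67   66    .    .
310      .    .    .    .    .    .    .    .    .    .    .    .    .    .    .    .   67    .    .    .
320      .    .    .    .    .    .    .    .    .    .    .    .    .    .    .    .    .    .    .    .
```

Emit:
{"fn": "arm_command", "kwargs": {"travel": [[-0.75, -0.4, 0], [-0.75, -0.4, 0], [-0.75, -0.4, 0], [0, 0, 0]], "twist": [[0, 0, 0], [0, 0, 0], [0, 0, 0], [0, 0, 0]], "fingers": [-1, -1, -1, -1]}}

```text
time: 10.38
position: [523.5, 168.3, 155.6]
orientation: [0.003, 0.958, 0.284, 0.031]
force: [31.0, -16.4, 17.5]
grip_width: 0.25
grasp_force: 68.6
```

```bash
python3 tr.py
```

```text
10.375 [523.5 168.3 155.6] local -26.3 127.4 [ 31.  -16.4  17.5] width 0.24995609730849058
     -100  -90  -80  -70  -60  -50  -40  -30  -20  -10    0   10   20   30   40   50   60   70   80   90
160      .   85   84   83   84    .    .    .    .    .   87   86    .    .    .    .    .    .    .   91
170      .    .    .    .    .    .    .    .    .    .    .    .    .    .  131    .    .    .    .    .
180      .    .   96    .   99    .    .    .    .    .    .  108  112  116    .    .    .    .    .    .
190      .    .   92    .    .    .    .    .    .    .    .  110  121  122    .    .    .    .    .    .
200      .    .   85    .    .    .    .    .    .    .    .  115  120  120  115    .    .    .    .    .
210      .    .   79    .    .    .    .    .    .    .    .  105  108  107  106    .    .    .    .    .
220      .    .   72    .    .    .    .    .    .    .    .    .   94   94   94    .    .    .    .    .
230      .    .   67   66    .   65    .    .    .    .    .    .   83   81   82   71    .    .    .    .
240      .    .    .    .    .    .    .    .    .    . 
[... 197 characters left out ...]
   .    .    .    .    .    .   65   67   66   67    .    .    .
270      .    .    .    .    .    .    .    .    .    .    .    .    .   66   67   67   67   66    .    .
280      .    .    .    .    .    .    .    .    .    .    .    .    .   65   66   67   67   66    .    .
290      .    .    .    .    .    .    .    .    .    .    .    .    .   63   67   67   67   66    .    .
300      .    .    .    .    .    .    .    .    .    .    .    .    .   64   67   67   67   67    .    .
310      .    .    .    .    .    .    .    .    .    .    .    .    .    .   68    .    .    .    .    .
320      .    .    .    .    .    .    .    .    .    .    .    .    .    .    .    .    .    .    .    .
```

Emit:
{"fn": "arm_command", "kwargs": {"travel": [[0.95, 2.1, 0], [0.95, 2.1, 0], [0.95, 2.1, 0], [0, 0, 0]], "twist": [[0, 0, 0], [0, 0, 0], [0, 0, 0], [0, 0, 0]], "fingers": [-1, -1, -1, -1]}}

```text
time: 10.92
position: [553.6, 134.5, 146.5]
orientation: [-0.001, 0.958, 0.286, 0.002]
force: [0.4, 0.4, 8.6]
grip_width: 0.247
grasp_force: 65.0
```

```bash
python3 tr.py;python3 -c "
from station import r;print(r.read_state()['orientation'].round(3))"
```

```text
10.925 [553.6 134.5 146.5] local 2.0 92.0 [0.4 0.4 8.6] width 0.24686380596347135
     -100  -90  -80  -70  -60  -50  -40  -30  -20  -10    0   10   20   30   40   50   60   70   80   90
160      .    .    .   82   82    .    .    .    .    .    .    .    .    .    .    .    .    .    .   91
170      .    .    .    .    .    .    .    .    .    .    .   95    .    .    .    .    .    .    .    .
180      .    .   96   96   99    .    .    .    .    .    .  100  106  105    .    .    .    .    .    .
190      .    .   91    .    .    .    .    .    .    .    .   94  102  101  100    .    .    .    .    .
200      .    .   86    .    .    .    .    .    .    .    .   90   95   94   95    .    .    .    .    .
210      .    .   79    .    .    .    .    .    .    .    .    .   88   88   89    .    .    .    .    .
220      .    .   72    .    .    .    .    .    .    .    .    .   80   83   81    .    .    .    .    .
230      .    .   68   68   67   68    .    .    .    .    .    .   74   76   75    .    .    .    .    .
240      .    .    .    .    .    .    .    .    .    .    .    .
[... 218 characters left out ...]
  66   66   67   66   67    .    .
270      .    .    .    .    .    .    .    .    .    .    .    .    .   64   66   67   66   66    .    .
280      .    .    .    .    .    .    .    .    .    .    .    .    .   66   66   66   66   66    .    .
290      .    .    .    .    .    .    .    .    .    .    .    .    .   64   66   67   67   67    .    .
300      .    .    .    .    .    .    .    .    .    .    .    .    .   64   66   66   69   67    .    .
310      .    .    .    .    .    .    .    .    .    .    .    .    .    .   68   68    .    .    .    .
320      .    .    .    .    .    .    .    .    .    .    .    .    .    .    .    .    .    .    .    .
[-0.001  0.958  0.286  0.002]
```

Emit:
{"fn": "arm_command", "kwargs": {"travel": [[0, 0, -0.3], [0, 0, 0], [0, 0, 0], [1.83, 2.17, 0], [0, 0, 0]], "twist": [[0, 0, 0], [0, 0, -0.175], [0, 0, -0.175], [0, 0, -0.175], [0, 0, 0]], "fingers": [-1, -1, -1, -1, -1]}}

```text
time: 11.6
position: [581.8, 134.8, 147.9]
orientation: [-0.0, 0.852, 0.524, 0.002]
force: [1.6, 0.4, -2.4]
grip_width: 0.253
grasp_force: 63.5
```

```bash
python3 tr.py | head -1;python3 -c "
from station import r;q=r.read_state()['orientation'];print(q.round(3))
from h import *
c=np.load('ls.npz')
for o in blobs(c,108,170,(440,660,-100,300),30): print(o)"
```

```text
11.6 [581.8 134.8 147.9] local 30.2 90.9 [ 1.6  0.4 -2.4] width 0.25305820306526466
[-0.001  0.852  0.524  0.   ]
(np.int32(819), np.float64(270.0), np.float64(216.0), np.float64(128.6), array([582. , 157.2, 133.7]), ((595.6112060546875, 141.82461547851562), (163.31350708007812, 93.69380950927734), 63.621097564697266))
(np.int32(67), np.float64(233.0), np.float64(242.0), np.float64(112.2), array([645.2, 258.9, 112. ]), ((645.09375, 257.9869079589844), (8.028578758239746, 83.17427062988281), 2.5499672889709473))
(np.int32(44), np.float64(307.0), np.float64(256.0), np.float64(112.3), array([442.6, 244.8, 112.5]), ((441.61309814453125, 249.19552612304688), (5.987655162811279, 80.7609634399414), 2.9192142486572266))
```

Emit:
{"fn": "arm_command", "kwargs": {"travel": [[0.75, -0.43, 0], [0.75, -0.43, 0], [-0.45, -0.78, 0], [-0.45, -0.78, 0], [-0.45, -0.78, 0]], "twist": [[0, 0, 0], [0, 0, 0], [0, 0, 0], [0, 0, 0], [0, 0, 0]], "fingers": [-1, -1, -1, -1, -1]}}

```text
time: 12.28
position: [550.7, 148.7, 147.8]
orientation: [0.0, 0.852, 0.524, -0.0]
force: [0.6, -0.2, -3.5]
grip_width: 0.249
grasp_force: 63.5
```

```bash
python3 tr.py
```

```text
12.275 [550.7 148.7 147.8] local -0.1 106.4 [ 0.6 -0.2 -3.5] width 0.24910571946727517
     -100  -90  -80  -70  -60  -50  -40  -30  -20  -10    0   10   20   30   40   50   60   70   80   90
160      .    .   81   81   82    .    .    .    .    .   84  125    .    .   85    .    .    .    .   92
170      .    .    .    .    .    .    .    .    .    .    .    .  128  126  114    .    .    .    .    .
180      .    .   97  100   98    .    .    .    .  102  105  107  125  117    .    .    .    .    .    .
190      .    .   91    .    .    .    .    .    .   98   99  100  100    .    .    .    .    .    .    .
200      .    .   85    .    .    .    .    .    .    .   92   93   96    .    .    .    .    .    .    .
210      .    .   80    .    .    .    .    .    .    .   88   87   89   90    .    .    .    .    .    .
220      .    .   72    .    .    .    .    .    .    .    .   81   82   83    .    .    .    .    .    .
230      .    .   69   67   68   68    .    .    .    .    .    .   75   78    .    .    .    .    .    .
240      .    .    .    .    .    .    .    .    .    .    .
[... 193 characters left out ...]
   .    .    .    .    .    .   64   67   66   66   66    .    .
270      .    .    .    .    .    .    .    .    .    .    .    .    .   65   66   67   66   66    .    .
280      .    .    .    .    .    .    .    .    .    .    .    .    .   65   66   66   67   66    .    .
290      .    .    .    .    .    .    .    .    .    .    .    .    .   63   66   66   67   66    .    .
300      .    .    .    .    .    .    .    .    .    .    .    .    .   65   66   66   66   66    .    .
310      .    .    .    .    .    .    .    .    .    .    .    .    .    .    .    .    .    .    .    .
320      .    .    .    .    .    .    .    .    .    .    .    .    .    .    .    .    .    .    .    .
```

Emit:
{"fn": "arm_command", "kwargs": {"travel": [[-0.45, -0.78, 0], [-0.45, -0.78, 0], [-0.45, -0.78, 0], [0, 0, 0]], "twist": [[0, 0, 0], [0, 0, 0], [0, 0, 0], [0, 0, 0]], "fingers": [-1, -1, -1, -1]}}

```text
time: 12.82
position: [523.8, 147.5, 147.7]
orientation: [-0.0, 0.851, 0.525, -0.001]
force: [-0.1, -0.3, -2.5]
grip_width: 0.248
grasp_force: 63.5
```

```bash
python3 tr.py
```

```text
12.825 [523.8 147.5 147.7] local -27.0 106.5 [-0.1 -0.3 -2.5] width 0.24819880572333217
     -100  -90  -80  -70  -60  -50  -40  -30  -20  -10    0   10   20   30   40   50   60   70   80   90
160      .    .   83   80   82    .    .    .  104   86    .    .    .    .    .    .    .    .    .   91
170      .    .    .    .    .    .    .    .    .  124  130  115  114    .    .    .    .    .    .    .
180      .    .   97    .    .    .    .    .    .   97  116    .    .    .    .    .    .    .    .    .
190      .    .   88    .    .    .    .   83   94   95   91   85    .    .    .    .    .    .    .    .
200      .   84   85    .    .    .    .    .   83   91   92   86    .    .    .    .    .    .    .    .
210      .    .   79    .    .    .    .    .   78   84   91   85   83    .    .    .    .    .    .    .
220      .    .   73    .    .    .    .    .    .   73   80   87   81   77    .    .    .    .    .    .
230      .    .   68   66   68   68    .    .    .    .   70   79   82    .    .    .    .    .    .    .
240      .    .    .    .    .    .    .    .    .    .    
[... 194 characters left out ...]
   .    .    .    .    .    .   66   67   66   66   65    .    .
270      .    .    .    .    .    .    .    .    .    .    .    .    .   66   66   66   66   65    .    .
280      .    .    .    .    .    .    .    .    .    .    .    .    .   65   67   66   66   66    .    .
290      .    .    .    .    .    .    .    .    .    .    .    .    .   63   66   66   67   66    .    .
300      .    .    .    .    .    .    .    .    .    .    .    .    .   65   66   67   67   67    .    .
310      .    .    .    .    .    .    .    .    .    .    .    .    .    .   68    .    .    .    .    .
320      .    .    .    .    .    .    .    .    .    .    .    .    .    .    .    .    .    .    .    .
```

Emit:
{"fn": "arm_command", "kwargs": {"travel": [[-1.28, 2.3, 0], [-1.28, 2.3, 0], [0, 0, 0], [0, 0, 0], [0, 0, 0]], "twist": [[0, 0, 0], [0, 0, 0], [0, 0, 0.176], [0, 0, 0.176], [0, 0, 0.176]], "fingers": [-1, -1, -1, -1, -1]}}

```text
time: 13.5
position: [555.2, 104.0, 147.8]
orientation: [-0.0, 0.96, 0.281, 0.0]
force: [-0.4, 0.7, -2.7]
grip_width: 0.251
grasp_force: 63.5
```

Emit:
{"fn": "arm_command", "kwargs": {"travel": [[0, 0, 0], [0, 0, 0], [0, 0, 0], [0, 0, 0]], "twist": [[0, 0, 0.176], [0, 0, 0.176], [0, 0, 0.176], [0, 0, 0]], "fingers": [-1, -1, -1, -1]}}

```text
time: 14.0
position: [555.0, 104.4, 147.8]
orientation: [0.0, 1.0, 0.025, 0.0]
force: [0.0, 0.2, -2.5]
grip_width: 0.251
grasp_force: 63.6
```

```bash
python3 tr.py;python3 -c "
from station import r;q=r.read_state()['orientation'];print(q.round(3))
from h import *
c=np.load('ls.npz')
for o in blobs(c,104,170,(440,660,-100,300),30): print(o)"
```

```text
14.0 [555.  104.4 147.8] local 1.8 61.9 [ 0.   0.2 -2.5] width 0.25051125934191343
     -100  -90  -80  -70  -60  -50  -40  -30  -20  -10    0   10   20   30   40   50   60   70   80   90
160      .    .   84   82   81    .    .    .    .    .   84    .    .    .    .    .    .    .    .   91
170      .    .    .    .    .    .    .    .    .    .    .    .    .    .    .    .    .    .    .    .
180      .    .   98    .   98    .    .    .    .   95   91    .    .    .    .    .    .    .    .    .
190      .    .   92    .    .    .   92   85   92   95   91   85    .    .    .    .    .    .    .    .
200      .   83   85    .    .    .    .    .   81   95   92   88    .    .    .    .    .    .    .    .
210      .    .   77    .    .    .    .    .    .   82   90   87   82    .    .    .    .    .    .    .
220      .    .   71    .    .    .    .    .    .   73   81   87   82   79    .    .    .    .    .    .
230      .    .   68   66   68   68    .    .    .    .   70   80   83    .    .    .    .    .    .    .
240      .    .    .    .    .    .    .    .    .    .    .   7
[... 826 characters left out ...]
  .    .    .    .    .    .    .    .    .    .    .    .    .
[0.    1.    0.026 0.   ]
(np.int32(908), np.float64(287.0), np.float64(209.0), np.float64(126.8), array([550.8, 114.7, 131.6]), ((554.8079833984375, 93.1478271484375), (165.5153045654297, 109.2729263305664), 3.9249682426452637))
(np.int32(84), np.float64(233.0), np.float64(242.0), np.float64(111.7), array([645. , 259.2, 110.9]), ((644.3677978515625, 258.83349609375), (9.798011779785156, 85.72632598876953), 3.007054567337036))
(np.int32(51), np.float64(307.0), np.float64(256.0), np.float64(112.0), array([442.4, 245.1, 111.9]), ((441.2420959472656, 248.86239624023438), (6.9699015617370605, 80.80075073242188), 2.9191792011260986))
```

Emit:
{"fn": "arm_command", "kwargs": {"travel": [[0, -2.5, 0], [0, -2.5, 0], [0, -2.5, 0], [0, -1.5, 0], [0, -1.5, 0]], "twist": [[0, 0, 0], [0, 0, 0], [0, 0, 0], [0, 0, 0], [0, 0, 0]], "fingers": [-1, -1, -1, -1, -1]}}

```text
time: 14.68
position: [549.5, 209.0, 147.7]
orientation: [0.0, 1.0, 0.024, -0.0]
force: [-0.6, -0.7, -2.2]
grip_width: 0.243
grasp_force: 63.6
```

Emit:
{"fn": "arm_command", "kwargs": {"travel": [[0, -1.3, 0], [0, 0, 0], [0, 0, 0]], "twist": [[0, 0, 0], [0, 0, 0], [0, 0, 0]], "fingers": [-1, -1, -1]}}

```text
time: 15.05
position: [548.9, 221.1, 147.7]
orientation: [0.0, 1.0, 0.024, -0.0]
force: [0.4, -0.6, -2.3]
grip_width: 0.248
grasp_force: 63.4
```

```bash
python3 tr.py
```

```text
15.05 [548.9 221.1 147.7] local 1.8 178.7 [ 0.4 -0.6 -2.3] width 0.24760004530178692
     -100  -90  -80  -70  -60  -50  -40  -30  -20  -10    0   10   20   30   40   50   60   70   80   90
160      .   84   93  120  121  120    .    .    .    .    .    .    .    .    .    .  128  130    .    .
170      .    .  118  121  122  124    .    .    .    .    .    .    .    .    .    .  128    .    .    .
180      .    .  119  122  121  126  125  126  126   78   76    .  129  130  131  129    .    .    .    .
190      .    .  114  116  115  118  120   72  118   79  119  124  124  124  127  126  125  127    .    .
200      .    .   70   70   70   71   71   58   70   77   77   76    .    .    .    .    .    .    .    .
210      .    .   70    .   69   70   71    .   65   74   76   76    .    .    .    .    .    .    .    .
220      .    .   70    .    .    .   70    .    .   65   76   76   76    .    .    .    .    .    .    .
230      .    .   69    .    .    .   71    .    .    .   67   77   72    .    .    .   64    .    .    .
240      .    .   68    .    .   69   68    .    .    .   69  
[... 191 characters left out ...]
   .    .    .    .    .    .   66   67   67   66   67    .    .
270      .    .    .    .    .    .    .    .    .    .    .    .    .   64   66   67   67   66    .    .
280      .    .    .    .    .    .    .    .    .    .    .    .    .   65   66   66   66   66    .    .
290      .    .    .    .    .    .    .    .    .    .    .    .    .   64   67   67   66   67    .    .
300      .    .    .    .    .    .    .    .    .    .    .    .    .    .   66   66   67   67    .    .
310      .    .    .    .    .    .    .    .    .    .    .    .    .    .    .   67    .    .    .    .
320      .    .    .    .    .    .    .    .    .    .    .    .    .    .    .    .    .    .    .    .
```

All three offcuts lie flat on the tray floor: tops at 67, 71 and 77 mm, matching 49 mm plus their thicknesses. Returning the scraper.

Emit:
{"fn": "arm_command", "kwargs": {"travel": [[0, 0, -1.5], [0, 0, -1.5], [0, 4, 0], [0, 4.5, 0], [0, 4.5, 0]], "twist": [[0, 0, 0], [0, 0, 0], [0, 0, 0], [0, 0, 0], [0, 0, 0]], "fingers": [-1, -1, -1, -1, -1]}}

```text
time: 15.72
position: [555.8, 90.8, 179.3]
orientation: [-0.0, 1.0, 0.024, 0.001]
force: [0.1, 0.8, -2.9]
grip_width: 0.248
grasp_force: 63.6
```

Emit:
{"fn": "arm_command", "kwargs": {"travel": [[0, 4.5, 0], [0, 4.5, 0], [0, 4.5, 0], [0, 4.5, 0], [0, 4.5, 0]], "twist": [[0, 0, 0], [0, 0, 0], [0, 0, 0], [0, 0, 0], [0, 0, 0]], "fingers": [-1, -1, -1, -1, -1]}}

```text
time: 16.35
position: [566.4, -134.5, 179.3]
orientation: [0.0, 1.0, 0.024, 0.001]
force: [0.8, -0.7, -3.0]
grip_width: 0.252
grasp_force: 63.6
```

Emit:
{"fn": "arm_command", "kwargs": {"travel": [[0, 4, 0], [0, 3.5, 0], [0, 0, 0], [0, 0, 0]], "twist": [[0, 0, 0], [0, 0, 0], [0, 0, 0], [0, 0, 0]], "fingers": [-1, -1, -1, -1]}}

```text
time: 16.85
position: [569.6, -207.3, 178.6]
orientation: [-0.0, 1.0, 0.024, 0.0]
force: [-0.2, 0.8, -2.1]
grip_width: 0.249
grasp_force: 63.5
```

```bash
python3 tr.py|head -1
python3 - <<'E'
from h import *
from station import eyes
c=np.load('ls.npz');P=pts(c);k=c['range_z']>0
X=P[...,0]-556.3;Y=P[...,1]-42.5;lx=X*.9987+Y*.0515;ly=-X*.0515+Y*.9987;z=P[...,2]
b=(ly<-190)&(ly>-300)&(abs(lx)<100)&(z>98)
for a in range(-100,100,10):
    m=b&(lx>=a)&(lx<a+10)
    if m.sum()>4: print(a,m.sum(),'z',np.percentile(z[m],[3,50,97]).round(0),'s',np.percentile(ly[m],[3,97]).round(0))
E
```

```text
16.85 [ 569.6 -207.3  178.6] local 0.4 -250.2 [-0.2  0.8 -2.1] width 0.2491908068757583
-100 32 z [530. 544. 558.] s [-218. -191.]
-90 39 z [517. 533. 549.] s [-222. -191.]
-80 94 z [121. 504. 557.] s [-261. -192.]
-70 133 z [126. 500. 614.] s [-263. -191.]
-60 179 z [127. 499. 601.] s [-264. -191.]
-50 258 z [130. 491. 586.] s [-262. -191.]
-40 424 z [137. 402. 567.] s [-259. -193.]
-30 442 z [142. 403. 553.] s [-253. -197.]
-20 502 z [144. 335. 536.] s [-265. -199.]
-10 415 z [139. 356. 532.] s [-236. -197.]
0 351 z [140. 372. 522.] s [-234. -196.]
10 273 z [134. 383. 517.] s [-239. -206.]
20 233 z [135. 386. 506.] s [-243. -210.]
30 171 z [134. 355. 498.] s [-250. -215.]
40 99 z [131. 188. 487.] s [-248. -221.]
50 37 z [127. 153. 468.] s [-259. -229.]
60 37 z [129. 150. 162.] s [-259. -230.]
70 39 z [130. 152. 162.] s [-265. -230.]
```

Emit:
{"fn": "arm_command", "kwargs": {"travel": [[0, 0, 1.5], [0, 0, 1.5], [0, 0, 0.7], [0, 0, 0.15], [0, 0, 0]], "twist": [[0, 0, 0], [0, 0, 0], [0, 0, 0], [0, 0, 0], [0, 0, 0]], "fingers": [-1, -1, -1, -1, -1]}}

```text
time: 17.52
position: [569.1, -206.5, 139.3]
orientation: [-0.001, 1.0, 0.024, -0.001]
force: [-0.8, 2.2, 2.2]
grip_width: 0.247
grasp_force: 64.2
```

Emit:
{"fn": "arm_command", "kwargs": {"travel": [[0, 0, 0.1], [0, 0, 0]], "twist": [[0, 0, 0], [0, 0, 0]], "fingers": [-1, -1]}}

```text
time: 17.77
position: [569.5, -206.5, 138.7]
orientation: [-0.001, 1.0, 0.024, -0.0]
force: [-0.8, 3.2, 4.7]
grip_width: 0.249
grasp_force: 64.4
```

Emit:
{"fn": "arm_command", "kwargs": {"travel": [[0, 0, 0.1], [0, 0, 0], [0, 0, 0], [0, 0, 0], [0, 0, 0]], "twist": [[0, 0, 0], [0, 0, 0], [0, 0, 0], [0, 0, 0], [0, 0, 0]], "fingers": [-1, 0, 1, 1, 1]}}

```text
time: 18.4
position: [569.4, -207.9, 137.2]
orientation: [0.0, 1.0, 0.024, 0.0]
force: [-0.5, 0.1, 0.0]
grip_width: 0.995
grasp_force: 0.0
```

Emit:
{"fn": "arm_command", "kwargs": {"travel": [[0, 0, 0], [0, 0, -2], [0, 0, -4], [0, 0, -5], [0, 0, -5]], "twist": [[0, 0, 0], [0, 0, 0], [0, 0, 0], [0, 0, 0], [0, 0, 0]], "fingers": [1, 1, 1, 1, 1]}}

```text
time: 19.02
position: [569.1, -207.5, 298.6]
orientation: [-0.0, 1.0, 0.024, -0.0]
force: [0.5, 0.2, -0.3]
grip_width: 1.002
grasp_force: 0.0
```

Emit:
{"fn": "arm_command", "kwargs": {"travel": [[-5, 4, 0], [-5, 4, 0], [0, 5, 0], [0, 5, 0], [0, 0, 0]], "twist": [[0, 0, 0], [0, 0, 0], [0, 0, 0], [0, 0, 0], [0, 0, 0]], "fingers": [1, 1, 1, 1, 1]}}

```text
time: 19.65
position: [478.8, -395.5, 297.5]
orientation: [0.002, 1.0, 0.02, -0.0]
force: [-1.2, 0.4, -0.2]
grip_width: 1.003
grasp_force: 0.0
```

```bash
python3 st.py p9
python3 - <<'E'
from h import *
c=np.load('last.npz')
for o in blobs(c,140,175,(300,700,-320,500)): print(o)
for o in blobs(c,105,125,(480,640,-300,-120)): print(o)
E
```

```text
19.65 [ 478.8 -395.5  297.5] [ 0.0018  0.9998  0.0202 -0.    ] [-1.2  0.4 -0.2]
local -99.99557831908818 -433.4112822679132
(np.int32(322), np.float64(385.0), np.float64(187.0), np.float64(155.5), array([ 571.4, -204.1,  154.8]), ((571.6458740234375, -203.64503479003906), (98.70797729492188, 24.11258316040039), 2.3248825073242188))
(np.int32(294), np.float64(382.0), np.float64(196.0), np.float64(114.1), array([ 553.9, -200.8,  114.2]), ((566.1431884765625, -203.8055419921875), (148.090576171875, 34.683902740478516), 2.336648464202881))
```

View pics/p9.png

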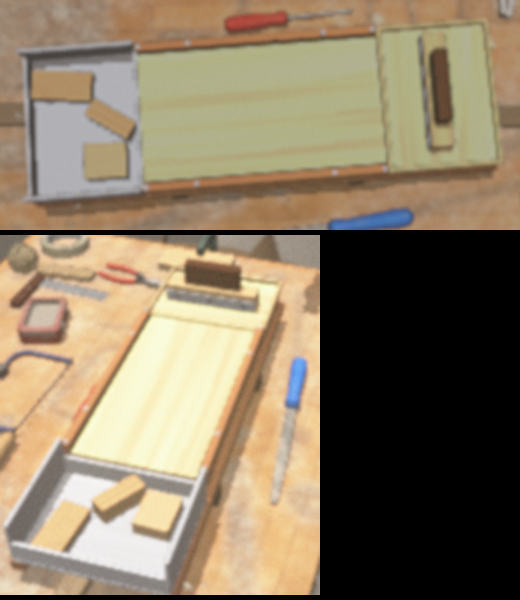

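The deck is clear and all three offcuts lie in the tray (top view about (62,86), (110,117), (105,160)). The scraper stands upright in the dock at about (440,88), rail top at 155 mm. The file and screwdriver are in place.

```bash
python3 -c "
from station import r;print(r.close_job())"
```

```text
the job is handed in; nothing more can be done
None
```

All three offcuts are lying flat in the catch tray and the scraper stands upright in its dock. The job was handed in at about 20 s, with the file and screwdriver unmoved and the sanding block never approached.

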